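# Clamp a portable drive in the spring-arm holder

## Robot

A 6-joint arm with a two-finger parallel gripper is mounted at the origin on the work surface. World frame = base frame: x ahead of the robot, y to its left, z up, the work surface at z = 0. Lengths are in mm, angles in rad, forces in N, time in s.
With the tool pointing down it reaches from about 250 to 775 mm from the base axis. Payload 4 kg.
Tool frame: the origin (TCP) lies midway between the tips of the shut fingers; the grasp point (between the pads) lies 19 mm behind it; z points along the fingers, y is the direction in which the jaws open and shut (so a half turn about z gives the same grasp; the last joint's range is limited). The gripper opens to 94 mm and grips with 3 to 60 N. Pads are 16 mm wide; open, the fingers measure 119 mm over their backs; the gripper's body (75 mm by 177 mm) begins 78 mm behind the grasp point.
Start: joints at [1.077, 0.087, 1.371, -0, 1.684, -0.103], TCP at [209.522, 508.548, 205.506] pointing down, gripper open.
Joint ranges: [-3.1, 3.1], [-0.76, 2.03], [0.27, 2.55], [-1.08, 4.22], [0.17, 2.65], [-2.57, 2.57]. Speed limits (rad/s): [2.79, 2.79, 3.14, 3.14, 3.14, 3.14].

## Interface

Orientations are given as a unit quaternion [x, y, z, w].
In Python, from station import manip, imaging gives the robot as it stands.
- The arm moves only by the tool apply_moves, never from a script. Its argument "increments" is a list of rows, each a list of 3 entries, a list of its own where there are three numbers: the shift along the tool's x, y, z in cm, then the turn, a rotation vector about the tool's x, y, z in degrees, then the finger opening in cm, from 0 to 9.4. A call has exactly 5 rows; each row is the pose to reach, as a shift and turn from the pose commanded when the call began, along the tool's axes at that moment; what a row does not reach only later rows make up. A row lasts 1/8 s, in which the tool goes at most 62.5 mm and 10.7 degrees, less where a joint would pass 70% of its speed; a pose out of reach is approached as far as the arm can. A call with a gripper value outside its range is refused whole. The fingers move at their own pace and stop on an object; "squeeze" is the grip in N (left out, the last holds). Time passes only in rows, so rows that repeat a pose let the fingers close, or fill a call up. It gives the time, the measured TCP pose, the force and the opening at its end, in the units of the state.
- manip.get_state(): the state, without advancing time (a new reading comes with each control period).
- imaging.snapshot(name): name is "scene" or "top" or "wrist"; returns a dict with "pixels" (420x560x3 uint8, red, green, blue), "z_map" (420x560 float32, mm along the optical axis (not along the pixel's ray), 0 where there is no reading), "fx", "fy", "cx", "cy" (pixels), "dist_coeffs" ([k1, k2, p1, p2, k3] as OpenCV has them; the pictures are not rectified), "camera_from_world" (4x4, takes a point from world to camera coordinates). Camera axes: x right, y down, z forward; pixel columns grow to the right and rows downward; lengths in mm; the calibration is good to about 2 mm. A picture is of the moment at which its call begins.
- manip.sign_off(): hands the job in, once; it reports no verdict.
The state is a dict: "t": time; "q": joint angles; "joint_velocities": joint speeds; "joint_torque": joint torques, N m; "tool_pos": TCP position; "ee_rot": TCP orientation; "ft_force": force on the tool from outside, world axes, zero at the start; "torque": the same for the moment, N m; "finger_gap": finger opening in mm.
Only numpy, scipy, OpenCV 4.12 (cv2) and the standard library are available. Lean on these libraries where they do the work, as an engineer would, in place of code of your own. Each camera call takes 0.05 s, during which the arm holds its last target.

## Task

Mount the portable solid-state drive in the spring-arm holder for work under the microscope: draw the arm back by its knob until the catch bites and holds it open by itself, without straining it against its rubber stop, then lay the drive gently and flat on the bed, close up to its three locating pins. Last, press down the thumb bar of the trigger so that the arm swings in and clamps the drive against the pins, and leave the other things on the bench where they are.

Things in the scene. Friction and masses are not known exactly. Their poses are not given: they have to be found in the camera images.
- holder: The drive holder: aluminium base plate 200 (x) x 170 (y) x 10 mm, screwed to the bench. Origin at bench height; the plate spans x -125 to +75, y -70 to +100 mm; z up. In this frame (mm): middle of the bed (30, 0), arm pivot (-70, 76), trigger axle along y at (-106, 16), 44 high, between cheeks 52 high.
- home (a point): Where a drive's underside centre lies when home: 15 mm above the bench, axes as the holder's, long side along y (either end first). Three steel pins, 8 mm across, their tops 23 mm above the bench, touch a drive at home: two at its +x long side, 30 mm either way of its middle, one at the middle of its +y end.
- bed: Low black plastic bed, 36 (x) x 68 (y) x 5 mm, that the drive lies on and overhangs all round; origin at the centre of its underside, its top 15 mm above the bench. More than 60 N of the drive on it is rough handling.
- clamp: The sprung arm: steel bar 18 mm wide, its top 40 mm above the bench, turning level about the pivot. Origin on the pivot axis at bench height, x along the arm. At rest it points 0.70 rad clockwise (from above) of the holder's x, its end about 11 mm inside the drive's place; draw it back clockwise. Below its end hangs a rubber roller, 18 mm across, 16 to 30 mm above the bench.
- knob_top (a point): Centre of the top of the knob on the arm's end: upright black plastic cylinder, 20 mm across, 48 to 78 mm above the bench, free all round; it moves on a circle of 100 mm radius about the pivot. Pulling it takes about 4 N at rest and 7 N drawn back (spring), plus 1 N per 30 mm/s (damper in the hub).
- pivot (a point): On the arm's pivot axis, 49 mm above the bench (top of the hub). A round-topped steel stud on the arm, 60 mm from here, lifts the sloping nose of the trigger and snaps in behind it. The stud sits in an adjusting slot, so where it catches is not known: the arm is held somewhere between 1.42 and 1.73 rad clockwise of the holder's x.
- buffer: Rubber stop behind the catch, 6 x 16 x 14 mm, origin at its centre. The pull at the knob drops by 2 N as the nose snaps in behind the stud; about 4 mm further (at the knob) the stud meets this stop and the pull climbs steeply. More than 20 N on the stop (19 N at the knob) strains the catch. Let go, a caught arm comes back 4 to 6 mm and stays; one not caught swings home.
- thumb_bar (a point): Top middle of the trigger's thumb bar: a level round steel bar, 10 mm across and 30 mm long along the holder's y, its top at rest 62 mm above the bench, on the end of the trigger away from the bed, 40 mm from the axle. The trigger is a sprung rocker: pressing the bar down lifts its nose off the stud. It trips after 4 to 9 mm, at 5 to 9 N, and stops at 16 mm; let go, it springs back.
- ssd: The portable solid-state drive to be mounted, loose on the bench: flat dark grey metal case with rounded edges and one small black port, 52 (x) x 84 (y) x 10 mm, 40 to 90 g. Origin at the centre of its underside, z up.
- hdd: Bystander: bare 2.5-inch hard disk, aluminium with a paper label, 70 (x) x 100 (y) x 9.5 mm, lying on the bench. Origin at the centre of its underside.
- mouse: Bystander: black cordless mouse, 60 (x) x 104 (y) x 35 mm. Origin at the centre of its underside.
- tin: Bystander: small round aluminium tin, 40 mm across, 20 mm tall. Origin at the centre of its underside.
Not all that is in view belongs to the job. Leave any blue, brown or purple look-alike of the ssd alone.

How it is judged (in metres and radians):
On the way, in this order (a step that is already met when the one before it is completed fails the run):
1. the arm is drawn back and held by its catch alone, the gripper off it (x of knob_top in the frame of holder below -0.045 m and contact force between the fingers and clamp below 0.3 N and contact force between clamp and buffer below 0.3 N), for 0.3 s.
2. the drive lies flat on the bed near its pins, let go, with the arm still held back (x of knob_top in the frame of holder below -0.045 m and x of ssd in the frame of home between -0.008 and 0.004 m and y of ssd in the frame of home between -0.01 and 0.004 m and z of ssd in the frame of home between -0.003 and 0.003 m and angle between ssd's own z axis and vertical below 0.06 rad and angle between the y axis of ssd and the y axis of holder, either way round below 0.15 rad and contact force between the fingers and ssd below 0.3 N), for 0.2 s.
At the end, for the whole second after the job is handed in: The drive lies flat on the bed (within 3 mm of home in height), against the two side pins (within 3 mm) and within 6 mm of the end pin, square to the holder within 0.06 rad, with the released arm's roller pressing it (more than 2 N), everything at rest (x of ssd in the frame of home between -0.003 and 0.003 m and y of ssd in the frame of home between -0.006 and 0.003 m and z of ssd in the frame of home between -0.003 and 0.003 m and angle between ssd's own z axis and vertical below 0.06 rad and angle between the y axis of ssd and the y axis of holder, either way round below 0.06 rad and contact force between clamp and ssd above 2 N and x of knob_top in the frame of holder between -0.012 and 0.003 m and linear speed of ssd below 0.01 m/s); the robot touches nothing.
It fails at once if the catch is strained: the arm is forced against its rubber stop with more than 20 N (contact force between clamp and buffer above 20 N).
It fails at once if the drive is dropped or pressed on the bed with more than 60 N (contact force between ssd and bed above 60 N).
It fails at once if a bystander (hard disk, mouse or tin) is shifted by more than 15 mm (distance of any of hdd, mouse, tin from where it was at the start of the episode above 0.015 m).
It also fails if it takes over 61 s, if anything falls off the work surface, if the arm or the gripper's body presses on something with over 40 N, if the wrist force passes 120 N, or if a joint passes its speed limit or range.

## Working session

There is one attempt and no reset: what is moved stays moved. The work goes in short steps, Python scripts to look and compute and a tool call to move; the robot and the scene stay as the last step left them, time stands still between calls to the robot, and variables do not carry over. Pictures are saved under pics/ and viewed, and the job is handed in when it is done.

Besides the shell and the picture viewer there is one more tool, called after "Request:" as name(argument=value, ...), one argument or row to a line, values as JSON. apply_moves: Moves the arm, as the interface text tells. Its arguments: {"type":"object","properties":{"increments":{"type":"array","items":{"type":"array"}},"squeeze":{"type":"number"}},"required":["increments"]}

```bash
ls; mkdir -p pics; cat > h.py <<'E'
import numpy as np, cv2
from station import manip, imaging
def snap(n,f=None):
    s=imaging.snapshot(n)
    if f: cv2.imwrite('pics/'+f,cv2.cvtColor(s['pixels'],cv2.COLOR_RGB2BGR))
    np.savez('/tmp/%s.npz'%n,**{k:np.array(v) for k,v in s.items()})
    return s
def load(n): return dict(np.load('/tmp/%s.npz'%n))
def K(s): return np.array([[s['fx'],0,s['cx']],[0,s['fy'],s['cy']],[0,0,1]],float)
def ray(s,uv):
    p=cv2.undistortPoints(np.array(uv,float).reshape(-1,1,2),K(s),np.array(s['dist_coeffs'],float)).reshape(-1,2)
    T=np.array(s['camera_from_world']);R=T[:3,:3];t=T[:3,3]
    d=np.c_[p,np.ones(len(p))]@R
    return -R.T@t,d
def plane(s,uv,z):
    c,d=ray(s,uv); return c+d*((z-c[2])/d[:,2])[:,None]
def depth(s):
    z=np.array(s['z_map']);h,w=z.shape
    vv,uu=np.mgrid[:h,:w]
    c,d=ray(s,np.c_[uu.ravel(),vv.ravel()])
    return (c+d*z.reshape(-1,1)).reshape(h,w,3)
def proj(s,P):
    T=np.array(s['camera_from_world'])
    return cv2.projectPoints(np.array(P,float).reshape(-1,1,3),cv2.Rodrigues(T[:3,:3])[0],T[:3,3],K(s),np.array(s['dist_coeffs'],float))[0].reshape(-1,2)
E
python3 - <<'E'
from h import *
for n in('scene','top','wrist'):
    s=snap(n,n+'0.png'); T=np.array(s['camera_from_world']); print(n,-T[:3,:3].T@T[:3,3],s['fx'],s['dist_coeffs'])
print(manip.get_state())
E
```

```text
pics
scene [1552.71357894 -153.34986085  950.67209277] 509.9255667281403 [-0.01072303  0.          0.          0.          0.        ]
top [ 269.86988213  -41.37289311 1659.58248138] 506.26096859619554 [-0.10839191  0.          0.          0.          0.        ]
wrist [143.95553035 535.81664446 383.95050254] 309.6300141427727 [0.00618302 0.         0.         0.         0.        ]
{'t': 0.15, 'q': array([ 1.07690357e+00,  8.77952173e-02,  1.37190226e+00,  1.21934263e-05,
        1.68360689e+00, -1.03095283e-01]), 'joint_velocities': array([ 0.00017607, -0.00094576, -0.00551481,  0.00082904, -0.00013788,
       -0.00049552]), 'joint_torque': array([ 1.63717243e-03, -3.40644264e+01, -3.02792931e+01,  7.18781934e-02,
        3.05521314e-02, -1.24174035e-04]), 'tool_pos': array([209.30477475, 508.15802322, 204.5700526 ]), 'ee_rot': array([ 1.94156959e-01,  9.80970103e-01, -8.16231707e-04, -2.57482674e-04]), 'ft_force': array([ 0.24240879,  0.74228293, -0.97839645]), 'torque': array([-0.01223594, -0.01119261,  0.0051317 ]), 'finger_gap': 93.92818099149488}
```

View pics/top0.png

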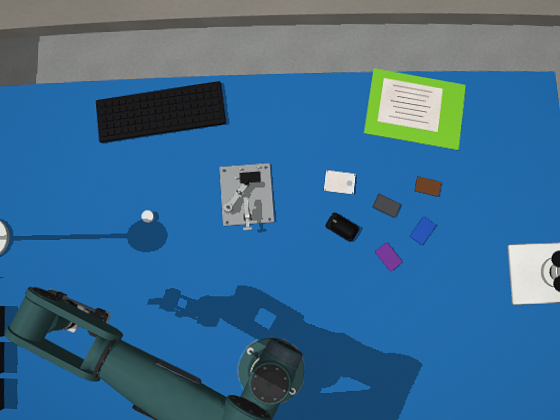

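View pics/scene0.png

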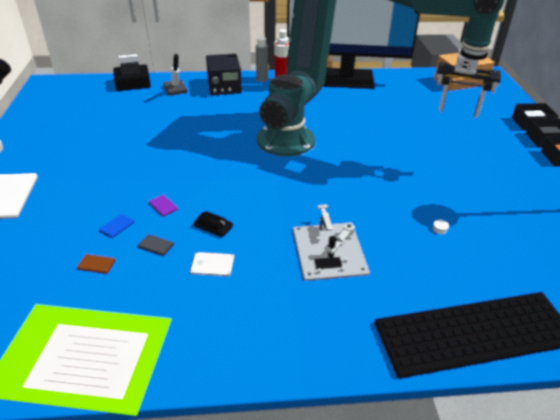

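View pics/wrist0.png

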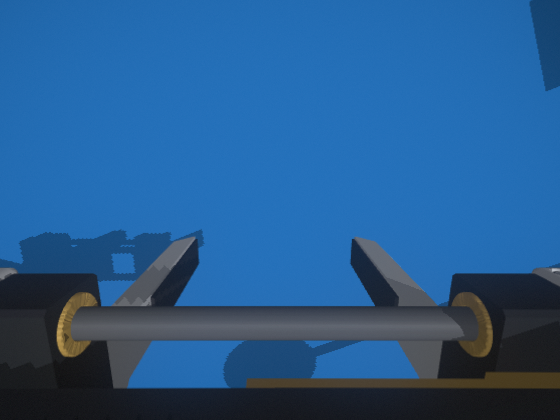

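Candidates for the ssd in the top view: dark grey (387,205), brown (428,186), blue (423,231), purple (388,257), black mouse (342,226), white/aluminium hdd (340,182). By its description it is the dark grey one. Next I take close crops.

```bash
python3 - <<'E'
from h import *
s=load('top')
im=cv2.cvtColor(s['pixels'],cv2.COLOR_RGB2BGR)
a=cv2.resize(im[150:245,205:290],None,fx=6,fy=6,interpolation=cv2.INTER_CUBIC)
b=cv2.resize(im[185:225,365:410],None,fx=6,fy=6,interpolation=cv2.INTER_CUBIC)
o=np.zeros((570,790,3),np.uint8);o[:a.shape[0],:a.shape[1]]=a;o[:b.shape[0],520:520+b.shape[1]]=b
cv2.imwrite('pics/crop0.png',o)
P=depth(s)
# plate mask: grey
px=s['pixels'].astype(int)
sat=px.max(2)-px.min(2)
m=((sat<40)&(px.mean(2)>110)).astype(np.uint8)
m[:, :210]=0;m[:,285:]=0;m[:155]=0;m[240:]=0
print('plate z', [P[y,x].round(1).tolist() for x,y in((226,170),(268,200),(232,190),(387,205),(147,216),(247,200))])
m2=((sat<40)).astype(np.uint8)
m2[:, :365]=0;m2[:,410:]=0;m2[:185]=0;m2[225:]=0
n,l,st,c=cv2.connectedComponentsWithStats(m2)
i=1+np.argmax(st[1:,4]);print(st[i])
ct=cv2.findContours((l==i).astype(np.uint8),0,1)[0][0]
r=cv2.minAreaRect(ct);print(r)
W=plane(s,cv2.boxPoints(r),10);print(W)
Wc=plane(s,ct.reshape(-1,2).astype(float),10)[:,:2].astype(np.float32);print(cv2.minAreaRect(Wc))
n,l,st,c=cv2.connectedComponentsWithStats(m)
i=1+np.argmax(st[1:,4]);print(st[i])
ct=cv2.findContours((l==i).astype(np.uint8),0,1)[0][0]
ct=ct.reshape(-1,2)
ct=ct[ct[:,1]<224]
Wc=plane(s,ct.astype(float),10)[:,:2].astype(np.float32);print(cv2.minAreaRect(Wc), cv2.boxPoints(cv2.minAreaRect(Wc)))
E
```

```text
plate z [[659.3, 132.7, 5.1], [551.2, -5.7, 17.9], [589.5, 113.0, 10.4], [525.7, -400.8, 3.3], [509.5, 395.2, 16.9], [269.9, -41.4, 1659.6]]
[373 194  28  23 373]
((386.3000183105469, 205.4000244140625), (25.043960571289062, 14.758048057556152), 26.56505012512207)
[[ 521.3941513  -348.29470004   10.        ]
 [ 565.15736622 -372.83069732   10.        ]
 [ 525.4093087  -445.73418012   10.        ]
 [ 481.87361892 -420.90228654   10.        ]]
((523.5150756835938, -396.8309631347656), (82.63652801513672, 50.16376495361328), 61.42152786254883)
[ 220  163   54   67 2259]
((575.543701171875, 66.28216552734375), (198.73558044433594, 168.47528076171875), 2.828493595123291) [[472.1401   145.51372 ]
 [480.45383  -22.756302]
 [678.94727  -12.949387]
 [670.63354  155.32063 ]]
```

View pics/crop0.png

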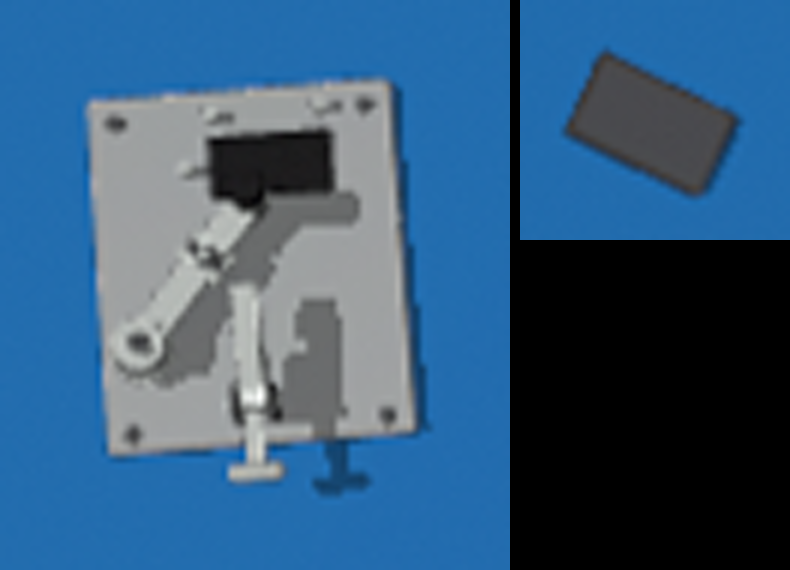

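The crop shows the dark grey drive at (387,205) with the right size (83x50 mm measured), and the holder with its trigger toward the robot. I'm now moving over the holder for a close look.

Request:
apply_moves(
  increments=[
    [[-5.4,-2.6,0],[0,0,3],9.4],
    [[-10.8,-5.2,0],[0,0,6],9.4],
    [[-16.2,-7.8,0],[0,0,9],9.4],
    [[-21.6,-10.4,0],[0,0,12],9.4],
    [[-27,-13,0],[0,0,15],9.4],
  ],
)

```text
t: 0.78
tool_pos: [410.5, 283.9, 205.2]
ee_rot: [0.321, 0.947, 0.0, -0.0]
ft_force: [1.3, -0.3, -0.7]
finger_gap: 93.9
```

```bash
cat >> h.py <<'E'
def yaw(st=None):
    from scipy.spatial.transform import Rotation as Ro
    R=Ro.from_quat((st or manip.get_state())['ee_rot']).as_matrix(); return np.degrees(np.arctan2(R[1,1],R[0,1])),R
def tgt(x,y,z,ps=None):
    st=manip.get_state(); w,R=yaw(st); d=np.array([x,y,z])-st['tool_pos']
    print('t %.2f pos %s yaw %.1f F %s gap %.1f'%(st['t'],st['tool_pos'].round(1),w,st['ft_force'].round(1),st['finger_gap']))
    print('shift cm',(R.T@d/10).round(2),'turn', None if ps is None else round(w-ps,1))
E
python3 -c "
from h import *
tgt(615,55,200,52.7)"
```

```text
t 0.78 pos [410.5 283.9 205.2] yaw 52.5 F [ 1.3 -0.3 -0.7] gap 93.9
shift cm [-30.15  -5.72   0.52] turn -0.2
```

Request:
apply_moves(
  increments=[
    [[-6,-1.2,0],[0,0,0],9.4],
    [[-12,-2.4,0],[0,0,0],9.4],
    [[-18,-3.6,0],[0,0,0],9.4],
    [[-24,-4.8,0],[0,0,0],9.4],
    [[-28,-5.6,0],[0,0,0],9.4],
  ],
)

```text
t: 1.4
tool_pos: [599.2, 68.5, 204.6]
ee_rot: [0.322, 0.947, -0.0, -0.0]
ft_force: [-0.2, 0.4, -0.0]
finger_gap: 93.8
```

```bash
python3 - <<'E'
from h import *
s=snap('wrist','wrist1.png')
O=np.array([601.3,52.5]);a=.0494;R=np.array([[np.cos(a),-np.sin(a)],[np.sin(a),np.cos(a)]])
def W(x,y,z): return np.r_[O+R@[x,y],z]
for n,p in dict(pin1=(60,30,23),pivot=(-70,76,49),knob=(6.5,11.6,78),bar=(-146,16,62),bedc=(30,0,15),c1=(75,100,10),c2=(-125,100,10),c3=(-125,-70,10),c4=(75,-70,10)).items(): print(n,proj(s,W(*p)).round(0))
T=np.array(s['camera_from_world']);print((-T[:3,:3].T@T[:3,3]).round(1),T[2,:3].round(3))
tgt(607,64,60,52.7)
E
```

```text
pin1 [[316. 227.]]
pivot [[275. 115.]]
knob [[276. 215.]]
bar [[178.  93.]]
bedc [[281. 222.]]
c1 [[367. 197.]]
c2 [[260.  63.]]
c3 [[153. 163.]]
c4 [[262. 279.]]
[543.1 111.8 384.2] [ 0.19  -0.147 -0.971]
t 1.45 pos [601.6  64.6 203.7] yaw 52.3 F [ 0.8 -1.9  0.2] gap 93.8
shift cm [-0.43  0.32 14.37] turn -0.4
```

View pics/wrist1.png

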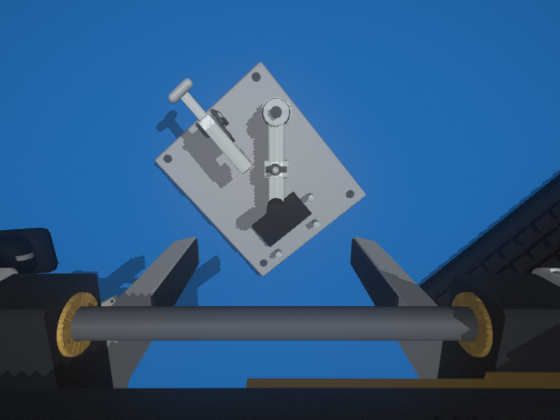

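```bash
python3 - <<'E'
from h import *
s=snap('wrist')
im=cv2.cvtColor(s['pixels'],cv2.COLOR_RGB2BGR)
cv2.imwrite('pics/crop1.png',cv2.resize(im[50:290,140:380],None,fx=2.5,fy=2.5,interpolation=cv2.INTER_CUBIC))
px=s['pixels'].astype(int);r_b=px[...,2]-px[...,0]
m=((r_b<60)).astype(np.uint8)
n,l,st,c=cv2.connectedComponentsWithStats(m)
k=l[180,230] if l[180,230] else l[150,300]
mm=(l==k).astype(np.uint8); print(st[k])
mm=cv2.morphologyEx(cv2.morphologyEx(mm,cv2.MORPH_CLOSE,np.ones((7,7))),cv2.MORPH_OPEN,np.ones((31,31)))
ct=max(cv2.findContours(mm,0,1)[0],key=cv2.contourArea).reshape(-1,2).astype(float)
Wc=plane(s,ct,10)[:,:2].astype(np.float32);r=cv2.minAreaRect(Wc);print(r);b=cv2.boxPoints(r);print(b,proj(s,np.c_[b,[10]*4]).round(0))
st=manip.get_state();print(st['t'],st['tool_pos'])
E
```

```text
[  156    57   212   216 23845]
((568.0184936523438, 68.0269775390625), (208.55743408203125, 168.9110870361328), 2.844346761703491)
[[459.67734  147.20387 ]
 [468.05917  -21.49912 ]
 [676.3596   -11.149918]
 [667.9778   157.55307 ]] [[255.  48.]
 [148. 150.]
 [264. 273.]
 [368. 190.]]
1.5 [599.77996213  67.21655461 203.7615912 ]
```

View pics/crop1.png

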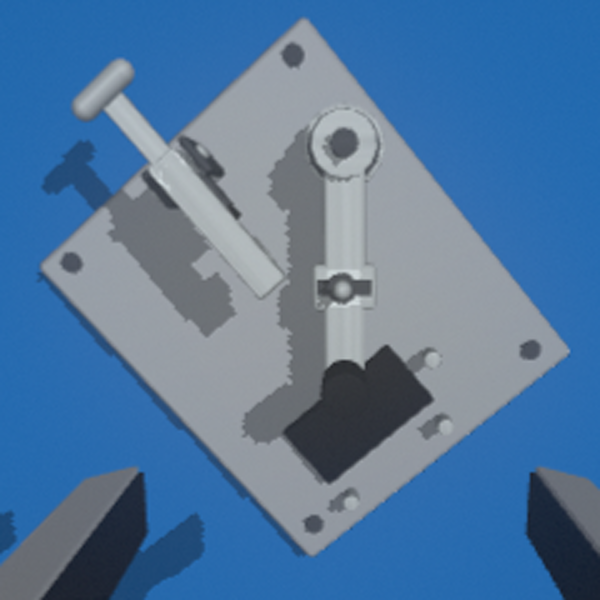

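```bash
python3 - <<'E'
from h import *
s=load('wrist')
q=lambda L:np.array(L)/2.5+[140,50]-0.3
pts=[((305,17),(-125,100,10)),((40,265),(-125,-70,10)),((310,556),(75,-70,10)),((570,350),(75,100,10)),((344,141),(-70,76,49)),((433,357),(30,46,23)),((446,426),(60,30,23)),((351,503),(60,-30,23))]
A=[];B=[]
for uv,h in pts:
    A.append(plane(s,q(uv),h[2])[0,:2]);B.append(h[:2])
A=np.array(A);B=np.array(B,float)
a0=A.mean(0);b0=B.mean(0)
H=(B-b0).T@(A-a0);ang=np.arctan2(H[0,1]-H[1,0],H[0,0]+H[1,1])
R=np.array([[np.cos(ang),-np.sin(ang)],[np.sin(ang),np.cos(ang)]]);O=a0-R@b0
print(ang,O);print((A-(B@R.T+O)).round(1))
k=plane(s,q((345,378)),78)[0,:2];print('knob',k,'holder',R.T@(k-O))
print('bar',R.T@(plane(s,q((105,88)),62)[0,:2]-O))
print(proj(s,np.r_[O+R@[6.5,11.6],78]), q((345,378)))
E
```

```text
0.04793498142345102 [598.68949599  55.1019376 ]
[[ 2.1 -1.5]
 [ 1.5  1.8]
 [-1.9  1. ]
 [-1.8 -1. ]
 [ 0.  -0.3]
 [-0.5  0.4]
 [ 0.   0. ]
 [ 0.5 -0.4]]
knob [598.9512728  70.7112283] holder [ 1.00942067 15.57881745]
bar [-144.24180198   17.03939198]
[[278.21434949 207.42964273]] [277.7 200.9]
```

Request:
apply_moves(
  increments=[
    [[-0.5,0.3,5],[0,0,0],7.0],
    [[-0.5,0.3,10],[0,0,0],6.0],
    [[-0.5,0.3,14.7],[0,0,0],5.0],
    [[-0.5,0.3,14.7],[0,0,0],4.0],
    [[-0.5,0.3,14.7],[0,0,0],4.0],
  ],
  squeeze=30,
)

```text
t: 2.12
tool_pos: [604.8, 70.9, 60.5]
ee_rot: [0.32, 0.947, 0.001, 0.001]
ft_force: [-0.4, -0.1, 0.7]
finger_gap: 47.6
```

```bash
python3 - <<'E'
from h import *
s=snap('wrist','wrist2.png')
s=snap('scene')
im=cv2.cvtColor(s['pixels'],cv2.COLOR_RGB2BGR)
cv2.imwrite('pics/crop2.png',cv2.resize(im[160:290,260:400],None,fx=4,fy=4,interpolation=cv2.INTER_CUBIC))
tgt(605.6,66,56,52.7)
E
```

```text
t 2.23 pos [605.9  70.7  61.9] yaw 52.6 F [-0.1 -0.6  0.7] gap 41.5
shift cm [-0.26 -0.39  0.59] turn -0.1
```

View pics/wrist2.png

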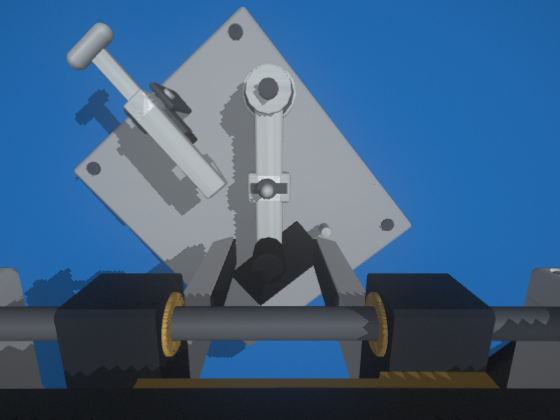

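View pics/crop2.png

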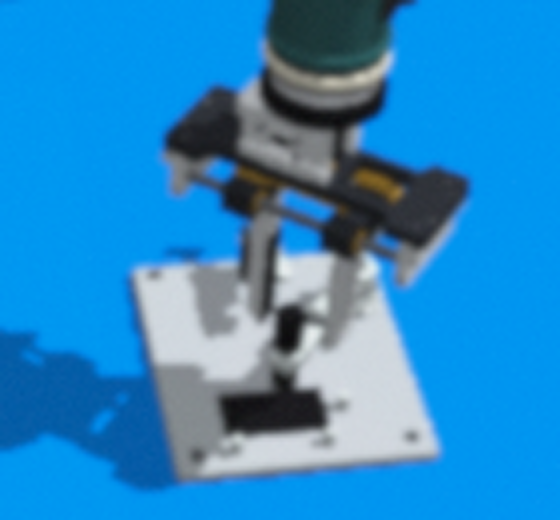

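```bash
python3 - <<'E'
from h import *
for i in range(4):
    imaging.snapshot('wrist'); st=manip.get_state(); print(st['t'],st['tool_pos'].round(2),st['ft_force'].round(2),round(st['finger_gap'],1),yaw(st)[0])
E
```

```text
2.275 [605.84  70.64  61.84] [ 0.57 -0.75  1.08] 40.4 52.62425560568288
2.325 [605.6   70.56  61.48] [-0.29  0.68  0.27] 40.5 52.62014024612411
2.375 [605.28  70.46  60.98] [ 0.42 -0.44  0.19] 40.2 52.61541352183828
2.425 [604.99  70.41  60.46] [-0.61 -0.01 -0.59] 40.3 52.608383205732885
```

Request:
apply_moves(
  increments=[
    [[-0.3,-0.7,0.2],[0,0,0],3.0],
    [[-0.3,-0.7,0.2],[0,0,0],3.0],
    [[-0.25,-1.28,0.2],[0,0,3.33],3.0],
    [[-0.17,-1.86,0.2],[0,0,6.67],3.0],
    [[-0.06,-2.43,0.2],[0,0,10],3.0],
  ],
  squeeze=40,
)

```text
t: 3.05
tool_pos: [591.2, 52.1, 56.3]
ee_rot: [0.403, 0.915, 0.002, 0.001]
ft_force: [4.3, 4.0, -3.7]
finger_gap: 30.5
```

```bash
cat >> h.py <<'E'
def fread(n=3):
    F=[]
    for i in range(n):
        s=imaging.snapshot('wrist');st=manip.get_state();F.append(st['ft_force'])
    w,R=yaw(st); F=np.array(F)
    print('t %.2f pos %s yaw %.1f gap %.1f Ftool'%(st['t'],st['tool_pos'].round(1),w,st['finger_gap']),(F@R).round(1).tolist(),'mean',(F.mean(0)@R).round(2))
    return s
E
python3 - <<'E'
from h import *
s=fread(3)
cv2.imwrite('pics/wrist3.png',s['pixels'][...,::-1])
E
```

```text
t 3.20 pos [590.5  51.3  56.3] yaw 42.6 gap 30.3 Ftool [[-1.2, 4.0, 3.2], [-0.9, 4.5, 2.9], [-0.5, 4.7, 3.1]] mean [-0.87  4.43  3.09]
```

View pics/wrist3.png

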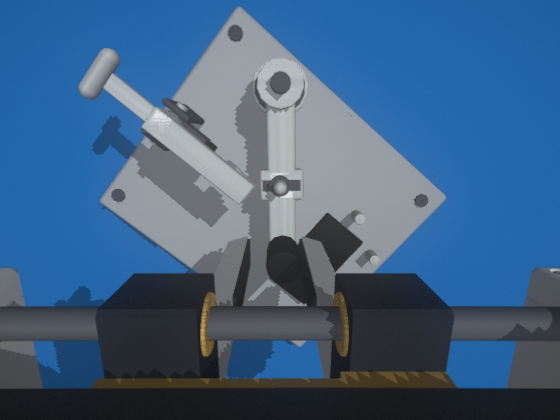

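Request:
apply_moves(
  increments=[
    [[0.04,-0.56,0],[0,0,3.2],3.0],
    [[0.12,-1.11,0],[0,0,6.4],3.0],
    [[0.22,-1.66,0],[0,0,9.6],3.0],
    [[0.36,-2.2,0],[0,0,12.8],3.0],
    [[0.52,-2.74,0],[0,0,16],3.0],
  ],
)

```text
t: 3.82
tool_pos: [567.5, 36.6, 56.3]
ee_rot: [0.526, 0.851, 0.002, 0.001]
ft_force: [6.6, 3.7, -4.1]
finger_gap: 30.2
```

```bash
python3 - <<'E'
from h import *
s=fread(3)
cv2.imwrite('pics/wrist4.png',s['pixels'][...,::-1])
E
```

```text
t 3.98 pos [567.   36.3  56.4] yaw 26.6 gap 30.3 Ftool [[-0.4, 4.6, 3.3], [-1.0, 5.4, 3.6], [-0.4, 4.9, 3.0]] mean [-0.64  4.96  3.32]
```

View pics/wrist4.png

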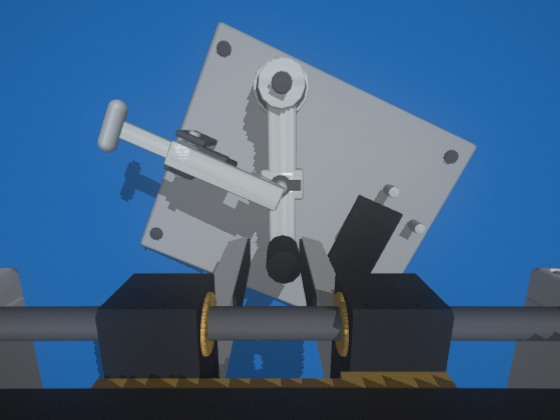

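Request:
apply_moves(
  increments=[
    [[0.03,-0.42,0],[0,0,2.4],3.0],
    [[0.08,-0.83,0],[0,0,4.8],3.0],
    [[0.14,-1.25,0],[0,0,7.2],3.0],
    [[0.22,-1.66,0],[0,0,9.6],3.0],
    [[0.32,-2.07,0],[0,0,12],3.0],
  ],
)

```text
t: 4.6
tool_pos: [548.7, 30.3, 56.3]
ee_rot: [0.612, 0.791, 0.003, 0.002]
ft_force: [10.8, 3.9, -7.1]
finger_gap: 30.3
```

```bash
python3 - <<'E'
from h import *
s=fread(4)
E
```

```text
t 4.80 pos [547.7  29.9  56.3] yaw 14.7 gap 30.0 Ftool [[-0.2, 6.8, 5.2], [-0.1, 6.9, 5.2], [0.7, 6.7, 4.7], [0.7, 6.9, 5.0]] mean [0.27 6.84 5.01]
```

Request:
apply_moves(
  increments=[
    [[0.01,-0.15,0],[0,0,0.8],3.0],
    [[0.02,-0.25,0],[0,0,1.4],3.0],
    [[0.02,-0.35,0],[0,0,2],3.0],
    [[0.02,-0.35,0],[0,0,2],3.0],
    [[0.02,-0.35,0],[0,0,2],3.0],
  ],
)

```text
t: 5.42
tool_pos: [544.6, 29.3, 56.3]
ee_rot: [0.625, 0.781, 0.002, 0.001]
ft_force: [7.3, 2.7, -4.9]
finger_gap: 30.2
```

```bash
python3 - <<'E'
from h import *
s=fread(3)
E
```

```text
t 5.58 pos [544.6  29.3  56.3] yaw 12.7 gap 30.4 Ftool [[1.1, 7.4, 5.1], [0.1, 7.8, 5.9], [-0.3, 7.6, 5.9]] mean [0.32 7.59 5.63]
```

Request:
apply_moves(
  increments=[
    [[0.01,-0.1,0],[0,0,0.6],3.0],
    [[0.01,-0.2,0],[0,0,1.2],3.0],
    [[0.02,-0.3,0],[0,0,1.7],3.0],
    [[0.02,-0.3,0],[0,0,1.7],3.0],
    [[0.02,-0.3,0],[0,0,1.7],3.0],
  ],
)

```text
t: 6.2
tool_pos: [541.5, 28.7, 56.3]
ee_rot: [0.636, 0.771, 0.002, 0.001]
ft_force: [6.5, 1.9, -5.2]
finger_gap: 30.1
```

```bash
python3 - <<'E'
from h import *
s=fread(3)
E
```

```text
t 6.35 pos [541.5  28.7  56.3] yaw 11.0 gap 29.9 Ftool [[0.9, 7.0, 4.8], [0.4, 8.3, 5.4], [0.6, 7.2, 4.6]] mean [0.65 7.48 4.91]
```

Request:
apply_moves(
  increments=[
    [[0.01,-0.1,0],[0,0,0.6],3.0],
    [[0.01,-0.2,0],[0,0,1.2],3.0],
    [[0.02,-0.3,0],[0,0,1.7],3.0],
    [[0.02,-0.3,0],[0,0,1.7],3.0],
    [[0.02,-0.3,0],[0,0,1.7],3.0],
  ],
)

```text
t: 6.98
tool_pos: [538.6, 28.4, 56.3]
ee_rot: [0.648, 0.762, 0.002, 0.001]
ft_force: [8.6, 3.0, -5.0]
finger_gap: 30.2
```

```bash
python3 - <<'E'
from h import *
s=fread(3)
cv2.imwrite('pics/wrist5.png',s['pixels'][...,::-1])
E
```

```text
t 7.12 pos [538.7  28.3  56.4] yaw 9.3 gap 30.2 Ftool [[0.4, 7.6, 5.7], [1.1, 7.0, 5.3], [0.4, 7.4, 5.3]] mean [0.61 7.31 5.4 ]
```

View pics/wrist5.png

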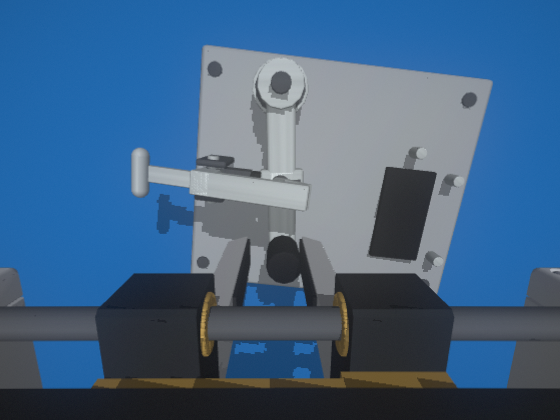

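Request:
apply_moves(
  increments=[
    [[0.01,-0.1,0],[0,0,0.6],3.0],
    [[0.01,-0.2,0],[0,0,1.2],3.0],
    [[0.02,-0.3,0],[0,0,1.7],3.0],
    [[0.02,-0.3,0],[0,0,1.7],3.0],
    [[0.02,-0.3,0],[0,0,1.7],3.0],
  ],
)

```text
t: 7.75
tool_pos: [535.7, 28.0, 56.3]
ee_rot: [0.659, 0.752, 0.002, 0.001]
ft_force: [7.5, 2.1, -5.9]
finger_gap: 29.8
```

```bash
python3 - <<'E'
from h import *
s=fread(3)
E
```

```text
t 7.90 pos [535.7  28.   56.4] yaw 7.6 gap 30.1 Ftool [[0.3, 7.3, 5.2], [1.0, 7.3, 5.5], [1.0, 7.0, 5.5]] mean [0.76 7.23 5.39]
```

Request:
apply_moves(
  increments=[
    [[0.01,-0.1,0],[0,0,0.6],3.0],
    [[0.01,-0.2,0],[0,0,1.2],3.0],
    [[0.02,-0.3,0],[0,0,1.7],3.0],
    [[0.02,-0.3,0],[0,0,1.7],3.0],
    [[0.02,-0.3,0],[0,0,1.7],3.0],
  ],
)

```text
t: 8.52
tool_pos: [532.5, 27.7, 56.3]
ee_rot: [0.67, 0.742, 0.002, 0.001]
ft_force: [5.7, 1.1, -5.2]
finger_gap: 30.1
```

```bash
python3 - <<'E'
from h import *
s=fread(3)
E
```

```text
t 8.68 pos [532.5  27.7  56.3] yaw 5.9 gap 29.6 Ftool [[0.9, 5.8, 5.9], [0.4, 6.7, 5.6], [1.1, 7.1, 4.9]] mean [0.79 6.53 5.47]
```

```bash
python3 - <<'E'
from h import *
s=fread(8)
cv2.imwrite('pics/wrist6.png',cv2.resize(s['pixels'][...,::-1][40:300,120:340],None,fx=2.3,fy=2.3,interpolation=cv2.INTER_CUBIC))
E
```

```text
t 9.07 pos [532.5  27.7  56.3] yaw 5.9 gap 30.3 Ftool [[1.4, 6.9, 5.0], [1.5, 6.6, 5.6], [1.3, 7.0, 5.5], [1.1, 6.8, 5.4], [0.4, 7.6, 5.2], [0.6, 6.5, 5.0], [1.3, 7.2, 3.7], [0.0, 6.8, 5.6]] mean [0.96 6.92 5.12]
```

View pics/wrist6.png

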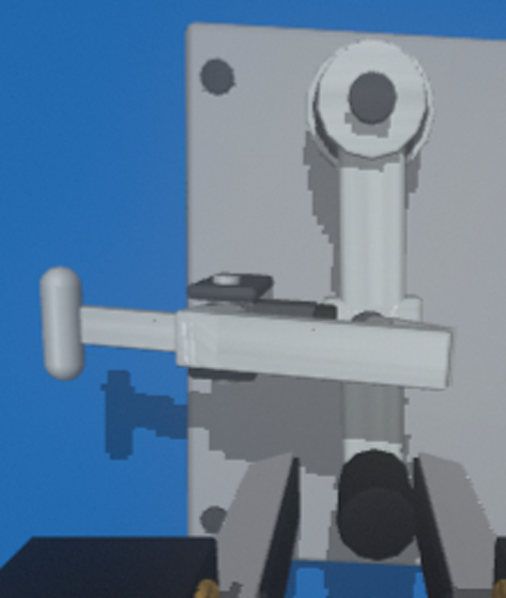

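Request:
apply_moves(
  increments=[
    [[0.01,-0.1,0],[0,0,0.6],3.0],
    [[0.01,-0.2,0],[0,0,1.2],3.0],
    [[0.02,-0.3,0],[0,0,1.7],3.0],
    [[0.02,-0.3,0],[0,0,1.7],3.0],
    [[0.02,-0.3,0],[0,0,1.7],3.0],
  ],
)

```text
t: 9.7
tool_pos: [528.6, 27.4, 56.4]
ee_rot: [0.681, 0.732, 0.001, 0.001]
ft_force: [4.6, 0.3, -3.9]
finger_gap: 30.0
```

```bash
python3 - <<'E'
from h import *
s=fread(5)
E
```

```text
t 9.95 pos [528.4  27.4  56.4] yaw 4.1 gap 29.8 Ftool [[-0.1, 5.1, 4.4], [0.6, 3.9, 4.3], [0.3, 4.5, 4.4], [0.9, 4.5, 4.5], [0.3, 4.1, 4.4]] mean [0.39 4.43 4.41]
```

Request:
apply_moves(
  increments=[
    [[0,0.2,0],[0,0,0],3.0],
    [[0,0.4,0],[0,0,0],3.0],
    [[0,0.6,0],[0,0,0],3.0],
    [[0,0.8,0],[0,0,0],3.0],
    [[0,0.8,0],[0,0,0],3.0],
  ],
)

```text
t: 10.58
tool_pos: [535.6, 27.9, 56.5]
ee_rot: [0.681, 0.732, -0.0, -0.0]
ft_force: [-0.2, 0.5, 0.2]
finger_gap: 30.0
```

```bash
python3 - <<'E'
from h import *
s=fread(6)
cv2.imwrite('pics/wrist7.png',cv2.resize(s['pixels'][...,::-1][40:300,120:340],None,fx=2.3,fy=2.3,interpolation=cv2.INTER_CUBIC))
E
```

```text
t 10.88 pos [535.5  28.   56.5] yaw 4.1 gap 30.2 Ftool [[-0.5, -0.9, 0.1], [-0.0, -0.6, 0.3], [0.5, -0.2, 0.1], [-0.2, 0.3, 0.0], [-0.3, -0.3, 0.1], [-0.5, 0.1, 0.3]] mean [-0.16 -0.27  0.15]
```

View pics/wrist7.png

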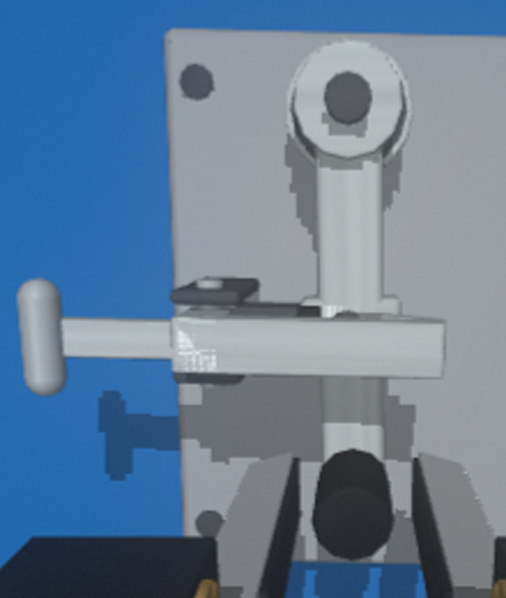

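Snapped: the force fell from 6.9 to 4.4 N. After backing off it reads 0 and the arm stays put, with the knob at crop (352,505) between free fingers. I'm now lifting off and going to the drive.

Request:
apply_moves(
  increments=[
    [[0,0,-3],[0,0,0],3.4],
    [[0,0,-9],[0,0,0],4.0],
    [[-6,-0.6,-13],[0,0,8],9.0],
    [[-12,-1.2,-14],[0,0,16],9.4],
    [[-18,-1.8,-14],[0,0,24],9.4],
  ],
)

```text
t: 11.5
tool_pos: [531.4, -149.1, 198.7]
ee_rot: [0.82, 0.573, 0.001, 0.002]
ft_force: [0.8, 0.3, -0.3]
finger_gap: 66.8
```

Request:
apply_moves(
  increments=[
    [[-5.8,1.9,0],[0,0,4],9.4],
    [[-11.6,3.8,0],[0,0,8.7],9.4],
    [[-17.4,5.8,0],[0,0,8.7],9.4],
    [[-23.2,7.7,0],[0,0,8.7],9.4],
    [[-23.2,7.7,0],[0,0,8.7],9.4],
  ],
)

```text
t: 12.12
tool_pos: [522.6, -395.9, 194.3]
ee_rot: [0.861, 0.508, -0.001, -0.001]
ft_force: [0.2, 1.1, -0.3]
finger_gap: 94.1
```

```bash
python3 - <<'E'
from h import *
imaging.snapshot('wrist');imaging.snapshot('wrist')
s=snap('wrist','wrist8.png')
print(manip.get_state()['q'].round(2))
px=s['pixels'].astype(int)
m=(((px.max(2)-px.min(2))<25)&(px.mean(2)>40)).astype(np.uint8);m[225:]=0
m=cv2.morphologyEx(m,cv2.MORPH_OPEN,np.ones((3,3)))
for c in cv2.findContours(m,0,1)[0]:
    if cv2.contourArea(c)>300:
        print(cv2.boundingRect(c)); W=plane(s,c.reshape(-1,2).astype(float),9)[:,:2].astype(np.float32);print(cv2.minAreaRect(W))
tgt(523.5,-396.8,200,-28.6)
t=snap('top','top1.png')
im=t['pixels'][150:245,205:290,::-1];cv2.imwrite('pics/crop3.png',cv2.resize(im,None,fx=6,fy=6,interpolation=cv2.INTER_CUBIC))
E
```

```text
[-0.73  0.32  1.11  0.    1.71 -0.23]
(258, 177, 36, 47)
((520.2084350585938, -398.14410400390625), (56.79755401611328, 42.34707260131836), 62.16328048706055)
(506, 45, 54, 180)
((812.2161865234375, -484.6571044921875), (204.20297241210938, 55.75310134887695), 73.99047088623047)
(230, 0, 90, 96)
((605.1227416992188, -243.48098754882812), (99.4383544921875, 68.95854949951172), 81.22837829589844)
t 12.28 pos [ 524.2 -391.   196.2] yaw -28.6 F [ 0.8  0.4 -0.9] gap 93.7
shift cm [-0.54  0.21 -0.38] turn 0.0
```

View pics/wrist8.png

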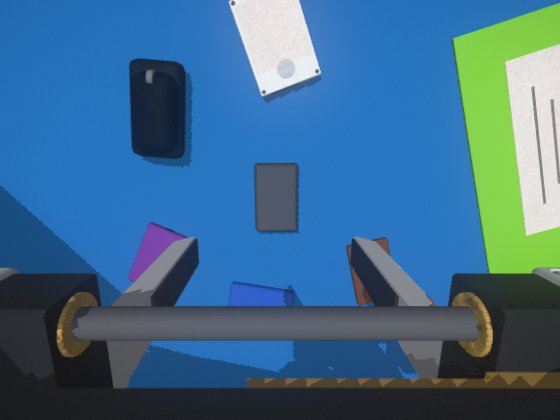

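View pics/crop3.png

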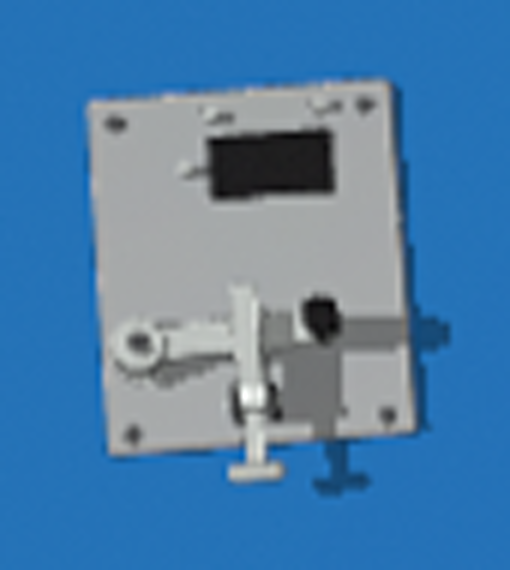

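```bash
python3 - <<'E'
from h import *
s=load('wrist')
px=s['pixels'].astype(int)
m=((px[...,2]-px[...,0])<45).astype(np.uint8);m[:110]=0;m[240:]=0;m[:,:230]=0;m[:,320:]=0
c=max(cv2.findContours(m,0,1)[0],key=cv2.contourArea);print(cv2.boundingRect(c))
W=plane(s,c.reshape(-1,2).astype(float),9)[:,:2].astype(np.float32);r=cv2.minAreaRect(W);print(r,cv2.boxPoints(r))
tgt(r[0][0],r[0][1],2,-28.6)
st=manip.get_state();print(proj(s,st['tool_pos']))
E
```

```text
(255, 163, 42, 68)
((521.8613891601562, -395.1475524902344), (82.37488555908203, 49.44758987426758), 62.2966423034668) [[ 480.82397 -420.1196 ]
 [ 524.6032  -443.10745]
 [ 562.8988  -370.1755 ]
 [ 519.11957 -347.18765]]
t 12.32 pos [ 524.5 -390.6  196.6] yaw -28.5 F [-0.8 -0.1 -0.5] gap 94.0
shift cm [-5.400e-01 -1.000e-02  1.946e+01] turn 0.1
[[276.46308047 249.32536321]]
```

Request:
apply_moves(
  increments=[
    [[0,-0.1,5],[0,0,0],9.4],
    [[0,-0.1,10],[0,0,0],9.4],
    [[0,-0.1,15],[0,0,0],9.4],
    [[0,-0.1,17.5],[0,0,0],9.4],
    [[0,-0.1,18.4],[0,0,0],9.4],
  ],
)

```text
t: 12.95
tool_pos: [522.9, -388.7, 10.7]
ee_rot: [0.859, 0.512, -0.0, -0.002]
ft_force: [0.3, 0.4, -0.4]
finger_gap: 94.0
```

```bash
python3 - <<'E'
from h import *
s=fread(4)
cv2.imwrite('pics/wrist9.png',s['pixels'][...,::-1])
tgt(522.7,-396,3,-28.4)
E
```

```text
t 13.15 pos [ 524.5 -391.5   14.4] yaw -28.5 gap 93.8 Ftool [[0.1, -0.3, 0.9], [-0.0, -0.3, -0.4], [-0.2, -0.6, 0.1], [-0.9, 0.5, -0.5]] mean [-0.27 -0.16  0.  ]
t 13.15 pos [ 524.5 -391.5   14.4] yaw -28.5 F [-0.  -1.   0.5] gap 93.8
shift cm [-0.48  0.06  1.14] turn -0.1
```

View pics/wrist9.png

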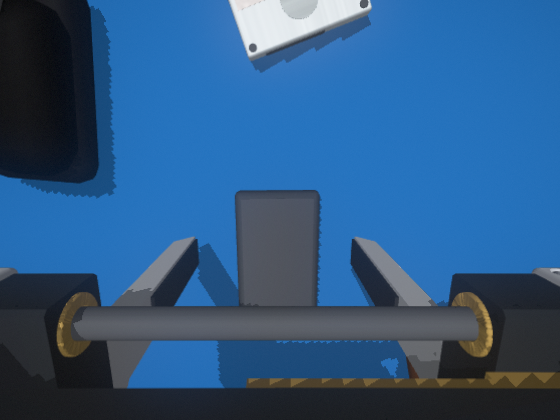

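Request:
apply_moves(
  increments=[
    [[0,0,0.4],[0,0,0],8],
    [[0,0,0.7],[0,0,0],7],
    [[0,0,0.9],[0,0,0],6.5],
    [[0,0,0.9],[0,0,0],6.5],
    [[0,0,0.9],[0,0,0],6.5],
  ],
  squeeze=15,
)

```text
t: 13.78
tool_pos: [523.3, -391.4, 3.3]
ee_rot: [0.86, 0.511, 0.0, -0.0]
ft_force: [-0.1, 0.2, -0.4]
finger_gap: 64.6
```

```bash
python3 - <<'E'
from h import *
s=fread(2)
cv2.imwrite('pics/wrist10.png',s['pixels'][...,::-1])
tgt(522.7,-396,3,-28.4)
c=np.array([[277,191]]);print('far edge',plane(s,c,8))
E
```

```text
t 13.88 pos [ 523.3 -391.4    3.4] yaw -28.6 gap 65.0 Ftool [[-0.5, 1.3, 0.9], [-0.3, 0.3, 0.2]] mean [-0.38  0.81  0.54]
t 13.88 pos [ 523.3 -391.4    3.4] yaw -28.6 F [ 0.1 -0.4 -0.2] gap 65.0
shift cm [-0.43  0.17  0.04] turn -0.2
far edge [[ 541.78276947 -357.73512218    8.        ]]
```

View pics/wrist10.png

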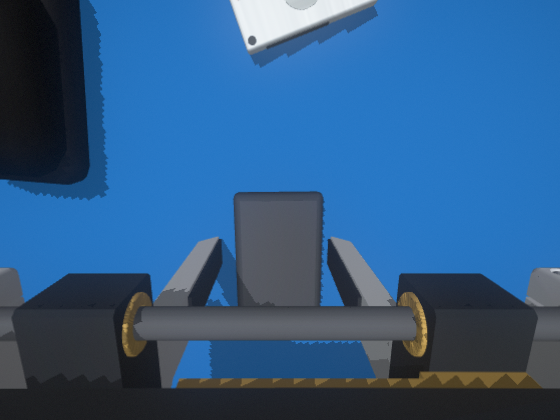

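Request:
apply_moves(
  increments=[
    [[-0.35,0,0],[0,0,0],5.8],
    [[-0.35,0,0],[0,0,0],5.2],
    [[-0.35,0,0],[0,0,0],4.8],
    [[-0.35,0,0],[0,0,0],4.6],
    [[-0.35,0,0],[0,0,0],4.6],
  ],
)

```text
t: 14.5
tool_pos: [521.6, -394.5, 3.4]
ee_rot: [0.86, 0.511, -0.0, 0.0]
ft_force: [-0.6, -0.1, 0.5]
finger_gap: 51.6
```

```bash
python3 - <<'E'
from h import *
s=fread(2)
cv2.imwrite('pics/wrist11.png',s['pixels'][...,::-1])
tgt(522,-395,3,-28.4)
E
```

```text
t 14.60 pos [ 521.6 -394.5    3.4] yaw -28.6 gap 51.6 Ftool [[-0.3, 0.5, -0.6], [-0.5, 0.2, 0.4]] mean [-0.37  0.38 -0.1 ]
t 14.60 pos [ 521.6 -394.5    3.4] yaw -28.6 F [-0.  -0.5 -0.4] gap 51.6
shift cm [-0.03  0.06  0.04] turn -0.2
```

View pics/wrist11.png

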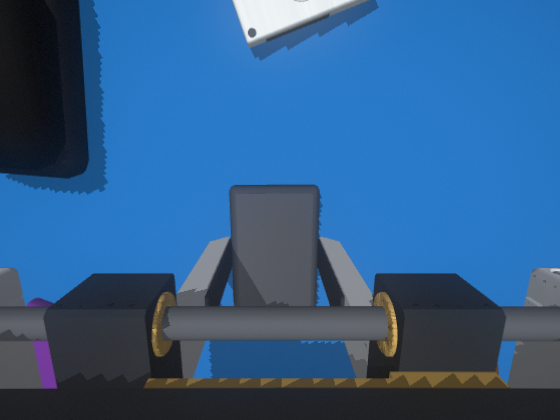

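Request:
apply_moves(
  increments=[
    [[0,0,-4],[0,0,0],4.6],
    [[0,0,-9],[0,0,0],4.6],
    [[4,-1,-11],[0,0,-7],4.6],
    [[9,-2.1,-11],[0,0,-14],4.6],
    [[14,-3.2,-11],[0,0,-22],4.6],
  ],
  squeeze=25,
)

```text
t: 15.22
tool_pos: [560.8, -254.8, 113.7]
ee_rot: [0.745, 0.667, 0.0, 0.0]
ft_force: [0.9, 0.0, -0.3]
finger_gap: 51.4
```

```bash
python3 - <<'E'
from h import *
fread(1)
tgt(632,0,90,2.75)
E
```

```text
t 15.28 pos [ 562.4 -247.6  113.5] yaw -5.8 gap 51.7 Ftool [[4.4, 0.3, 0.8]] mean [4.36 0.34 0.81]
t 15.28 pos [ 562.4 -247.6  113.5] yaw -5.8 F [ 0.8  4.3 -0.8] gap 51.7
shift cm [25.33  4.4   2.52] turn -8.6
```

Request:
apply_moves(
  increments=[
    [[5.5,1,0],[0,0,-4],4.6],
    [[11,2,0],[0,0,-8.6],4.6],
    [[16.5,3,0.5],[0,0,-8.6],4.6],
    [[22,4,1],[0,0,-8.6],4.6],
    [[25.8,4.5,1.5],[0,0,-8.6],4.6],
  ],
)

```text
t: 15.9
tool_pos: [635.0, -2.4, 97.8]
ee_rot: [0.694, 0.72, 0.0, -0.0]
ft_force: [0.6, -0.2, -1.0]
finger_gap: 51.7
```

```bash
python3 - <<'E'
from h import *
fread(7)
s=snap('wrist','wrist12.png')
tgt(632,0,90,2.75)
E
```

```text
t 16.25 pos [634.7  -6.4  98.5] yaw 1.9 gap 51.7 Ftool [[2.2, 0.4, 0.9], [-0.1, -0.6, 1.4], [-1.5, 0.3, -0.2], [-0.3, 1.0, 1.0], [0.1, 1.3, 0.1], [-0.1, -0.5, 0.6], [-0.2, -0.5, -0.8]] mean [0.   0.19 0.44]
t 16.30 pos [634.7  -6.5  98.6] yaw 1.9 F [-0.4 -1.2 -0.1] gap 51.6
shift cm [ 0.66 -0.25  0.85] turn -0.9
```

View pics/wrist12.png

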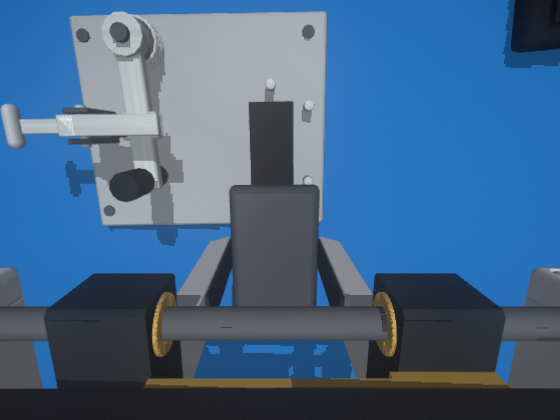

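```bash
python3 - <<'E'
from h import *
s=load('wrist')
im=s['pixels'][...,::-1]
o=np.zeros((600,800,3),np.uint8)
a=cv2.resize(im[70:220,225:335],None,fx=4,fy=4,interpolation=cv2.INTER_CUBIC);o[:600,:440]=a
b=cv2.resize(im[140:230,85:175],None,fx=4,fy=4,interpolation=cv2.INTER_CUBIC);o[:360,440:800]=b
cv2.imwrite('pics/crop12.png',o)
E
```

```text
(no output)
```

View pics/crop12.png

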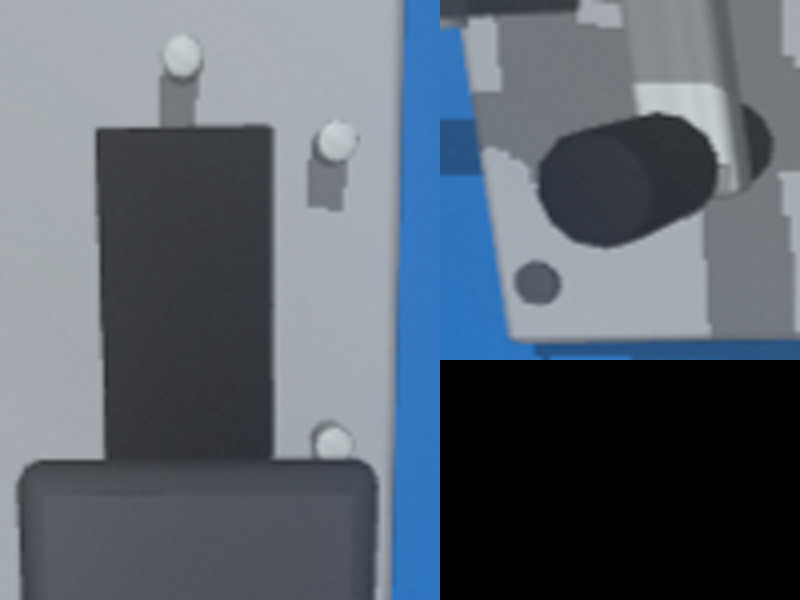

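```bash
python3 - <<'E'
from h import *
s=load('wrist')
q=lambda u,v:np.array([u,v])/4+[225,70]-.4
pts=[((183,52),(30,46,23)),((338,138),(60,30,23)),((333,440),(60,-30,23)),((97,128),(12,34,15)),((272,127),(48,34,15))]
A=np.array([plane(s,q(*u),h[2])[0,:2] for u,h in pts]);B=np.array([h[:2] for u,h in pts],float)
a0=A.mean(0);b0=B.mean(0);H=(B-b0).T@(A-a0);ang=np.arctan2(H[0,1]-H[1,0],H[0,0]+H[1,1])
R=np.array([[np.cos(ang),-np.sin(ang)],[np.sin(ang),np.cos(ang)]]);O=a0-R@b0
print(ang,O,'home',O+R@[30,0]);print((A-(B@R.T+O)).round(1))
dx=A[1]-A[2];print('pin dir',np.degrees(np.arctan2(dx[1],dx[0])),np.hypot(*dx))
k=plane(s,np.array([157/4+84.6,190/4+139.6]),78)[0,:2];print('knob h',R.T@(k-O))
tp=manip.get_state()['tool_pos'];print(tp,yaw())
for z in(100,103): 
  e=plane(s,q(*(18,480)),z)[0],plane(s,q(*(377,480)),z)[0]; f=plane(s,q(200,460),z)[0]
  print(z,e,f)
print('tcp px',proj(s,[tp+np.array([0,0,8])]))
E
```

```text
0.05004514791407202 [599.16738589  54.83116665] home [629.12982598  56.33189447]
[[ 0.1  0.3]
 [ 0.1  0.1]
 [-0.4  0.9]
 [ 0.5 -0.4]
 [-0.3 -0.9]]
pin dir 92.46932983419322 59.21161321399031
knob h [-66.11493804 -24.07740108]
[634.71856893  -6.48567083  98.55071863] (np.float64(1.895820414746541), array([[-3.30822206e-02,  9.99452609e-01,  2.23194665e-04],
       [ 9.99452607e-01,  3.30822701e-02, -2.21725818e-04],
       [-2.28988233e-04,  2.15737307e-04, -9.99999951e-01]]))
100 (array([605.96564473,  32.06752662, 100.        ]), array([658.17146157,  33.79468111, 100.        ])) [632.3331996   35.87866713 100.        ]
103 (array([606.39007758,  32.6070088 , 103.        ]), array([657.71587799,  34.30504921, 103.        ])) [632.31316318  36.35390615 103.        ]
tcp px [[276.25220232 257.34569051]]
```

Request:
apply_moves(
  increments=[
    [[3,-0.2,0.5],[0,0,-0.4],4.6],
    [[5.95,-0.5,2],[0,0,-0.9],4.6],
    [[5.95,-0.5,4.5],[0,0,-0.9],4.6],
    [[5.95,-0.5,5.4],[0,0,-0.9],4.6],
    [[5.95,-0.5,5.4],[0,0,-0.9],4.6],
  ],
)

```text
t: 16.92
tool_pos: [627.3, 53.2, 43.8]
ee_rot: [0.689, 0.724, -0.0, -0.001]
ft_force: [0.0, -0.4, -0.9]
finger_gap: 51.6
```

```bash
python3 - <<'E'
from h import *
fread(6)
s=snap('wrist','wrist13.png')
tgt(627.7,52.7,19.5,2.8)
E
```

```text
t 17.23 pos [628.4  54.   45.5] yaw 2.9 gap 51.7 Ftool [[-0.4, 0.0, 0.5], [-0.1, -0.5, 1.6], [0.3, -0.6, 0.9], [0.3, 0.1, -0.4], [0.6, -0.8, 1.1], [0.3, 0.1, 1.1]] mean [ 0.16 -0.28  0.82]
t 17.27 pos [628.3  54.1  45.2] yaw 2.9 F [-0.4 -0.1 -0.7] gap 51.5
shift cm [-0.13 -0.07  2.57] turn 0.1
```

View pics/wrist13.png

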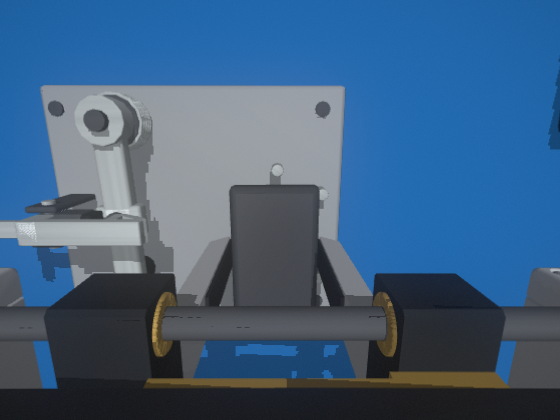

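```bash
python3 - <<'E'
from h import *
s=load('wrist')
print('endpin',plane(s,[277.3,169],23),'pinA',plane(s,[322,194],23))
for z in (47,49): print(z,plane(s,[[231,200],[319,200],[276,185]],z))
h=np.array
a=.0485;R=h([[np.cos(a),-np.sin(a)],[np.sin(a),np.cos(a)]])
E0=plane(s,[277.3,169],23)[0,:2]-R@[30,46];A0=plane(s,[322,194],23)[0,:2]-R@[60,30];print('O',E0,A0)
f=plane(s,[276,185],48)[0,:2];L,Rr=plane(s,[[231,200],[319,200]],48)[:,:2]
O=(E0+A0)/2
print('drive in home: far y',(R.T@(f-O))[1]-42,' x',(R.T@((L+Rr)/2-O))[0]-30, 'tcp', manip.get_state()['tool_pos'])
E
```

```text
endpin [[626.89442327 102.73189074  23.        ]] pinA [[657.3585395   87.71404286  23.        ]]
47 [[600.30100369  85.84637377  47.        ]
 [651.87526351  88.40842919  47.        ]
 [626.20971831  96.02687657  47.        ]]
49 [[600.5604524   86.27866968  49.        ]
 [651.55513103  88.81193323  49.        ]
 [626.17801008  96.34476602  49.        ]]
O [599.15982556  55.33155224] [598.88352282  54.8404604 ]
drive in home: far y -2.2658486942426137  x -1.416992390128172 tcp [628.27855463  54.05353571  45.23449088]
```

Request:
apply_moves(
  increments=[
    [[0,-0.05,0.8],[0,0,0],4.6],
    [[0,-0.05,1.5],[0,0,0],4.6],
    [[0,-0.05,2.1],[0,0,0],4.6],
    [[0,-0.05,2.4],[0,0,0],4.6],
    [[0,-0.05,2.4],[0,0,0],4.6],
  ],
)

```text
t: 17.9
tool_pos: [627.0, 54.2, 19.8]
ee_rot: [0.689, 0.725, -0.0, -0.0]
ft_force: [1.1, -0.4, -0.7]
finger_gap: 51.5
```

```bash
python3 - <<'E'
from h import *
fread(6)
s=snap('wrist')
tgt(627.7,52.7,18.6,2.8)
E
```

```text
t 18.20 pos [627.5  54.3  20.7] yaw 2.9 gap 51.6 Ftool [[-0.9, -0.8, 0.3], [0.3, -0.3, 0.4], [-0.1, 0.4, -0.1], [0.2, 0.1, 1.2], [-0.2, -0.6, 0.5], [-0.3, -0.3, 0.6]] mean [-0.16 -0.26  0.49]
t 18.25 pos [627.4  54.2  20.7] yaw 2.9 F [ 0.1  0.1 -0.5] gap 51.3
shift cm [-0.15  0.02  0.21] turn 0.1
```

Request:
apply_moves(
  increments=[
    [[-0.05,0,0.05],[0,0,0],4.6],
    [[-0.1,0,0.1],[0,0,0],4.6],
    [[-0.1,0,0.15],[0,0,0],4.6],
    [[-0.1,0,0.2],[0,0,0],4.6],
    [[-0.1,0,0.2],[0,0,0],4.6],
  ],
)

```text
t: 18.88
tool_pos: [627.3, 53.2, 18.4]
ee_rot: [0.689, 0.725, 0.0, -0.0]
ft_force: [-0.8, -0.5, -0.4]
finger_gap: 51.8
```

```bash
python3 - <<'E'
from h import *
fread(6)
E
```

```text
t 19.18 pos [627.3  53.2  18.4] yaw 2.9 gap 51.4 Ftool [[0.1, 0.2, 0.3], [-0.9, 0.6, 0.3], [-0.3, -0.6, -0.0], [0.3, 0.1, -0.0], [0.4, 0.4, -1.0], [0.4, 0.3, -0.4]] mean [-0.    0.15 -0.14]
```

Request:
apply_moves(
  increments=[
    [[0,0,0.02],[0,0,0],4.6],
    [[0,0,0.03],[0,0,0],4.6],
    [[0,0,0.05],[0,0,0],4.6],
    [[0,0,0.05],[0,0,0],4.6],
    [[0,0,0.05],[0,0,0],4.6],
  ],
)

```text
t: 19.8
tool_pos: [627.3, 53.2, 18.4]
ee_rot: [0.689, 0.725, 0.0, 0.0]
ft_force: [-3.0, -0.8, 4.3]
finger_gap: 51.6
```

```bash
python3 - <<'E'
from h import *
fread(4)
E
```

```text
t 20.00 pos [627.3  53.2  18.3] yaw 2.9 gap 51.6 Ftool [[0.0, -3.0, -5.0], [-0.3, -2.1, -5.3], [0.1, -2.9, -5.4], [-1.3, -2.7, -5.4]] mean [-0.36 -2.69 -5.28]
```

Request:
apply_moves(
  increments=[
    [[0,0,0],[0,0,0],5.6],
    [[0,0,0],[0,0,0],6.2],
    [[0,0,-0.1],[0,0,0],7.0],
    [[0,0,-0.2],[0,0,0],7.0],
    [[0,0,-1],[0,0,0],7.0],
  ],
)

```text
t: 20.62
tool_pos: [626.7, 53.2, 27.4]
ee_rot: [0.689, 0.725, -0.001, -0.001]
ft_force: [-0.0, -0.4, 0.1]
finger_gap: 69.8
```

Request:
apply_moves(
  increments=[
    [[0,0,-3],[0,0,0],7.0],
    [[0,0,-7],[0,0,0],7.0],
    [[-3,0,-11],[0,0,0],7.0],
    [[-6,0,-12],[0,0,0],7.0],
    [[-7,0,-12],[0,0,0],7.0],
  ],
)

```text
t: 21.25
tool_pos: [631.8, -18.1, 150.1]
ee_rot: [0.69, 0.724, 0.001, 0.002]
ft_force: [-0.7, 1.2, 0.3]
finger_gap: 69.8
```

```bash
python3 - <<'E'
from h import *
fread(7)
s=snap('wrist','wrist14.png')
tgt(454,64,100,2.8)
E
```

```text
t 21.60 pos [630.3 -15.6 146.8] yaw 3.0 gap 70.2 Ftool [[0.2, 0.0, -0.3], [-0.6, 0.5, 0.5], [0.4, -0.3, 1.6], [0.0, -0.0, -0.3], [-0.2, -0.3, -0.0], [-0.0, -0.5, 0.5], [-0.4, 0.4, 0.5]] mean [-0.09 -0.01  0.35]
t 21.65 pos [630.4 -15.7 147. ] yaw 3.0 F [ 0.2  0.1 -0.1] gap 69.8
shift cm [  8.87 -17.2    4.73] turn 0.2
```

View pics/wrist14.png

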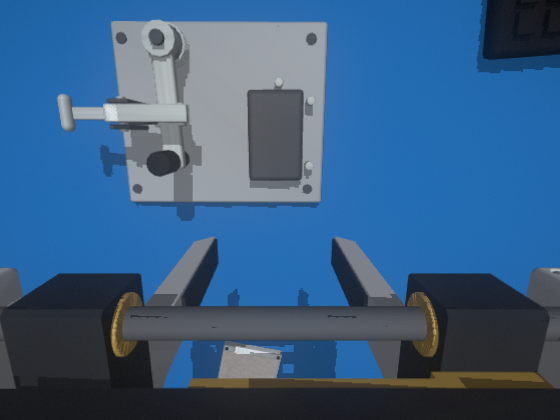

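```bash
python3 - <<'E'
from h import *
s=load('wrist')
im=s['pixels'][...,::-1]
cv2.imwrite('pics/crop14.png',cv2.resize(im[65:195,230:340],None,fx=4.5,fy=4.5,interpolation=cv2.INTER_CUBIC))
px=s['pixels'].astype(int)
m=(px.mean(2)<105).astype(np.uint8);m[:75]=0;m[195:]=0;m[:,:240]=0;m[:,318:]=0
m=cv2.morphologyEx(m,cv2.MORPH_OPEN,np.ones((9,9)))
c=max(cv2.findContours(m,0,1)[0],key=cv2.contourArea);print(cv2.boundingRect(c))
W=plane(s,c.reshape(-1,2).astype(float),21)[:,:2].astype(np.float32);r=cv2.minAreaRect(W)
a=.0485;R=np.array([[np.cos(a),-np.sin(a)],[np.sin(a),np.cos(a)]])
P=[(279,82),(310.5,100.5),(309,165.5)];H=[(30,46),(60,30),(60,-30)]
Os=[plane(s,p,23)[0,:2]-R@h for p,h in zip(P,H)];print(np.round(Os,1));O=np.mean(Os,0)
print(r,'in home',R.T@(np.array(r[0])-O)-[30,0])
print('bar tip', R.T@(plane(s,(66,111.5),62)[0,:2]-O), plane(s,(66,111.5),62), 'pred',O+R@[-146,16])
E
```

```text
(248, 90, 55, 91)
[[599.5  54.2]
 [598.8  54.2]
 [599.2  54.5]]
((626.1856079101562, 53.029720306396484), (51.9527702331543, 83.65909576416016), 2.9799845218658447) in home [-3.09553467 -2.56737353]
bar tip [-143.08923166   16.70290357] [[455.45756349  64.03587518  62.        ]] pred [452.58429537  63.19268122]
```

View pics/crop14.png

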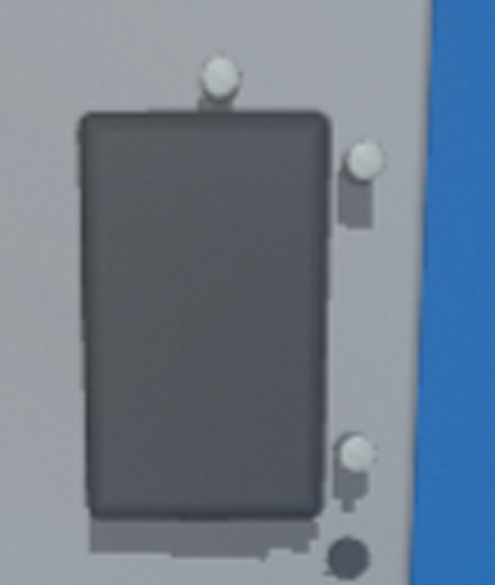

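Request:
apply_moves(
  increments=[
    [[2.2,-4.3,0],[0,0,0],3],
    [[4.4,-8.6,0],[0,0,0],0],
    [[6.7,-12.9,0],[0,0,0],0],
    [[8.95,-17.3,0],[0,0,0],0],
    [[8.95,-17.3,3],[0,0,0],0],
  ],
)

```text
t: 22.28
tool_pos: [453.2, 65.7, 120.4]
ee_rot: [0.688, 0.726, 0.003, 0.002]
ft_force: [0.9, -0.1, 0.9]
finger_gap: 23.2
```

```bash
python3 - <<'E'
from h import *
fread(7)
s=snap('wrist','wrist15.png')
tgt(452.5,63.5,70,2.8)
st=manip.get_state()
E
```

```text
t 22.62 pos [454.6  63.8 118.9] yaw 2.9 gap 0.3 Ftool [[0.0, -1.1, 1.9], [0.1, -0.5, 0.3], [-0.1, 0.5, -0.2], [-0.3, 0.1, -0.1], [0.5, 0.2, 0.1], [-0.6, 0.4, 1.0], [-0.7, -0.6, 0.0]] mean [-0.16 -0.14  0.43]
t 22.68 pos [454.6  63.8 118.8] yaw 2.9 F [-0.2 -0.6 -0.6] gap 0.7
shift cm [-0.02 -0.22  4.88] turn 0.1
```

View pics/wrist15.png

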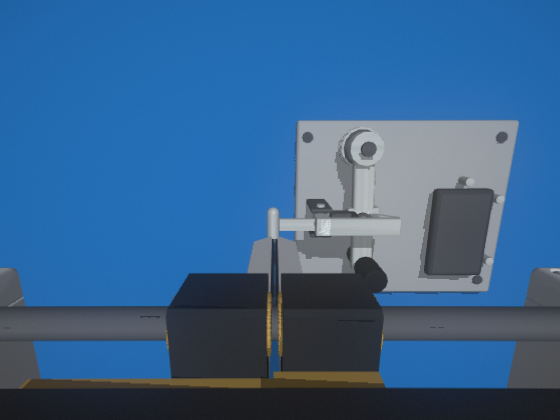

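Request:
apply_moves(
  increments=[
    [[0,-0.1,2],[0,0,0],0],
    [[0,-0.1,4],[0,0,0],0],
    [[0,-0.1,5.3],[0,0,0],0],
    [[0,-0.1,5.5],[0,0,0],0],
    [[0,-0.1,5.5],[0,0,0],0],
  ],
)

```text
t: 23.3
tool_pos: [453.0, 63.8, 63.4]
ee_rot: [0.689, 0.725, 0.0, 0.0]
ft_force: [-0.8, -0.1, 0.2]
finger_gap: 0.6
```

```bash
python3 - <<'E'
from h import *
fread(6)
s=snap('wrist','wrist16.png')
tgt(452.5,63.5,52,2.8)
E
```

```text
t 23.60 pos [452.9  63.9  63.4] yaw 2.9 gap 0.5 Ftool [[-0.3, 0.0, -0.0], [-0.1, 0.3, 0.1], [-0.6, 0.3, -0.1], [-0.1, -0.4, 0.2], [0.7, 0.4, 0.8], [0.7, -0.1, 0.2]] mean [0.05 0.1  0.18]
t 23.65 pos [452.7  63.9  63.2] yaw 2.9 F [-0.2  0.  -0. ] gap 0.6
shift cm [-0.04 -0.02  1.12] turn 0.1
```

View pics/wrist16.png

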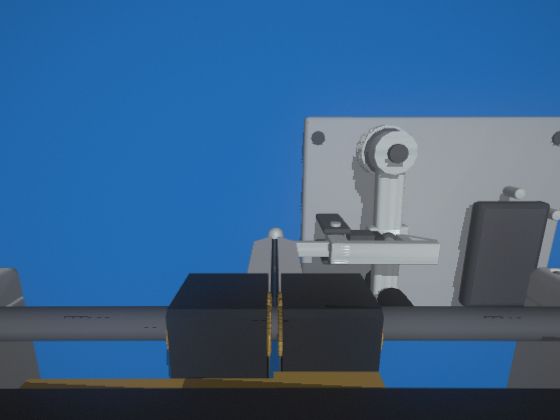

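Fingers sit just above the bar, whose end shows at (276,234). I'll press down about 10 mm.

Request:
apply_moves(
  increments=[
    [[0,0,0.3],[0,0,0],0],
    [[0,0,0.5],[0,0,0],0],
    [[0,0,0.7],[0,0,0],0],
    [[0,0,0.9],[0,0,0],0],
    [[0,0,1.1],[0,0,0],0],
  ],
)

```text
t: 24.28
tool_pos: [451.8, 63.9, 52.2]
ee_rot: [0.689, 0.725, -0.0, -0.0]
ft_force: [-3.6, 0.5, 4.4]
finger_gap: 0.4
```

```bash
python3 - <<'E'
from h import *
fread(6)
s=snap('wrist','wrist17.png')
E
```

```text
t 24.57 pos [452.1  63.9  51.7] yaw 2.9 gap 0.4 Ftool [[-0.8, -3.3, -3.2], [0.2, -3.6, -3.8], [0.7, -3.7, -4.2], [-0.0, -2.8, -3.9], [0.6, -3.5, -4.4], [0.5, -2.8, -4.2]] mean [ 0.19 -3.3  -3.92]
```

View pics/wrist17.png

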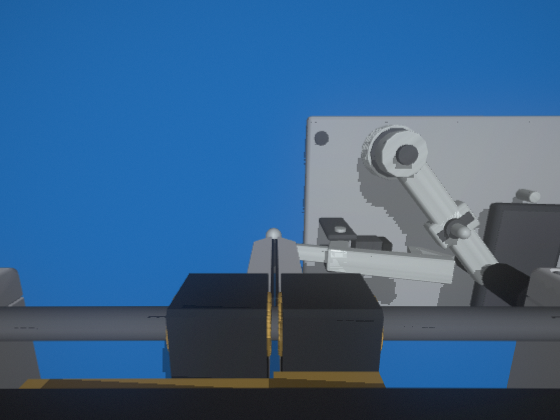

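Request:
apply_moves(
  increments=[
    [[0,0,-0.6],[0,0,0],0],
    [[0,0,-1.5],[0,0,0],0],
    [[0,0,-4],[0,0,0],0],
    [[0,0,-8],[0,0,0],0],
    [[0,0,-12],[0,0,0],0],
  ],
)

```text
t: 25.25
tool_pos: [452.4, 63.8, 173.0]
ee_rot: [0.689, 0.725, -0.0, -0.0]
ft_force: [0.6, -0.0, -1.0]
finger_gap: 0.2
```

Request:
apply_moves(
  increments=[
    [[-3,3,0],[0,0,0],0],
    [[-6,7,0],[0,0,0],0],
    [[-8,12,0],[0,0,0],0],
    [[-8,15,0],[0,0,0],0],
    [[-8,15,0],[0,0,0],0],
  ],
)

```text
t: 25.88
tool_pos: [607.5, -8.8, 170.7]
ee_rot: [0.689, 0.725, -0.0, -0.001]
ft_force: [-0.4, -0.1, -0.5]
finger_gap: 0.7
```

```bash
python3 - <<'E'
from h import *
fread(9)
s=snap('wrist','wrist18.png')
im=s['pixels'][...,::-1]
cv2.imwrite('pics/crop18.png',cv2.resize(im[20:230,110:370],None,fx=2.8,fy=2.8,interpolation=cv2.INTER_CUBIC))
t=snap('top','top2.png')
E
```

```text
t 26.32 pos [605.9  -8.3 172.4] yaw 2.9 gap 0.4 Ftool [[0.1, -0.1, 0.3], [-0.3, 0.5, -0.3], [0.5, -0.7, -0.1], [-0.4, -0.2, 0.8], [0.2, 1.0, -0.8], [0.1, 0.3, -0.4], [0.8, -0.1, 0.3], [0.2, -0.2, -0.1], [-0.1, 0.6, 0.3]] mean [0.13 0.13 0.01]
```

View pics/crop18.png

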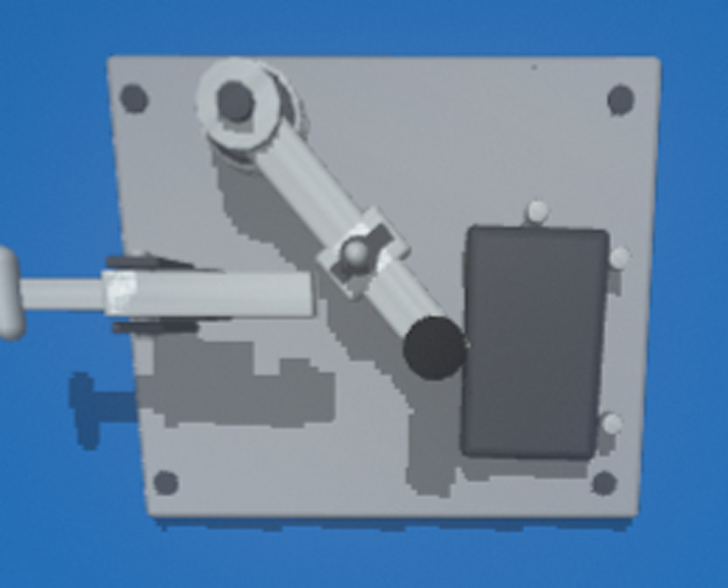

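View pics/top2.png

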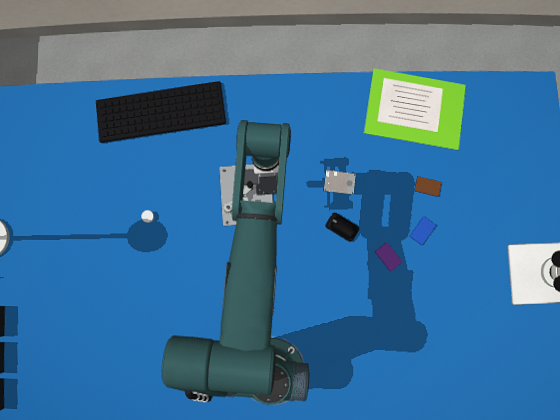

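```bash
python3 - <<'E'
from h import *
s=load('wrist')
q=lambda u,v:np.array([u,v])/2.8+[110,20]-.35
px=s['pixels'].astype(int)
x0,y0=q(462,225);x1,y1=q(610,460)
m=(px.mean(2)<110).astype(np.uint8);M=np.zeros_like(m);M[int(y0)-2:int(y1)+2,int(x0):int(x1)+3]=1
m=cv2.morphologyEx(m*M,cv2.MORPH_OPEN,np.ones((9,9)))
c=max(cv2.findContours(m,0,1)[0],key=cv2.contourArea);print(cv2.boundingRect(c))
W=plane(s,c.reshape(-1,2).astype(float),21)[:,:2].astype(np.float32);r=cv2.minAreaRect(W)
A=np.array([plane(s,q(*p),23)[0,:2] for p in((538,210),(620,257),(612,423))]);H=np.array([(30,46),(60,30),(60,-30)])
a=np.arctan2(*(A[1]-A[2])[::-1])-np.pi/2
print('pin angle',a); a=.0485
R=np.array([[np.cos(a),-np.sin(a)],[np.sin(a),np.cos(a)]])
Os=A-H@R.T;print(np.round(Os,1));O=Os.mean(0)
print(r,'in home',R.T@(np.array(r[0])-O)-[30,0],'yaw deg vs 2.78')
print('knob h',R.T@(plane(s,q(434,347),78)[0,:2]-O))
E
```

```text
(274, 101, 53, 84)
pin angle 0.04490971446373715
[[599.2  54.7]
 [599.2  54.8]
 [599.   54.9]]
((628.146728515625, 54.07218551635742), (53.162254333496094, 84.81800842285156), 1.9896321296691895) in home [-1.0636232  -2.12918582] yaw deg vs 2.78
knob h [-5.74729783 -0.41150451]
```

```bash
python3 -c "
from h import *
s=manip.get_state();print(s['t'],abs(s['joint_velocities']).max());print(manip.sign_off())"
```

```text
26.425 0.004503200927393772
the job is handed in; nothing more can be done
None
```

The drive is mounted and clamped in the holder, and I handed the job in at 26.4 s. The sign-off gives no verdict, so the result rests on my own checks below.

- **Drawing back:** I pushed the arm back by its knob in 3 mm steps. The pull fell from 6.9 to 4.4 N as the catch snapped in, and I stopped there; it never climbed as it would against the stop. With the fingers backed off, the force read about 0 N and the arm stayed open.
- **Laying the drive:** I took the dark grey drive and set it on the bed at about 5 N of contact. After I let go, it lay about 3.1 mm short of home in x and 2.6 mm in y, square to the holder.
- **Clamping:** I pressed the thumb bar about 10 mm. The arm swung in and the bar sprang back when I lifted off.
- **Last checks:** These come from one wrist picture.
  - The drive is about (-1.1, -2.1) mm from home and square within about 0.015 rad.
  - The knob is at x ≈ -5.7 mm in the holder frame, so the roller is on the drive.
  - The gripper is clear, and the bystanders look unmoved in the top view.

**Not checked or uncertain:**
- I could not read the clamp force on the drive; the arm's position is the only evidence for it.
- The drive's width measured 53 mm instead of 52, probably because the mask took in part of the knob. The 1.1 mm x gap may therefore be partly error.
- The top and wrist cameras disagreed on the holder's place by about 3 mm, so I placed the drive from the wrist view relative to the pins.

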